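# Re-check a scuffed sleeve under the swing-arm gauge

## Robot

A 6-joint arm with a two-finger parallel gripper is mounted at the origin on the work surface. World frame = base frame: x ahead of the robot, y to its left, z up, the work surface at z = 0. Lengths are in m, angles in rad, forces in N, time in s.
With the tool pointing down it reaches from about 0.35 to 0.975 m from the base axis. Payload 4.9 kg.
Tool frame: the origin (TCP) lies at the very end of the fingers, on their centre line; the grasp point (between the pads) lies 19 mm behind it (ctrl.tcp_to_grasp is the z of the grasp point in the tool frame, in m); z points along the fingers, y is the line along which they close (so a half turn about z gives the same grasp; the last joint's range is limited). The gripper opens to 85 mm and grips with 20 to 120 N. Pads are 22 mm wide; open, the fingers measure 114 mm over their backs; the gripper's body (76 mm by 85 mm) begins 54 mm behind the grasp point. The pads swing forward as they close: fully open they stand 13 mm farther back than shut.
Start: joints at [-1.237, 0.053, 1.613, -0, 1.476, -0.119], TCP at [0.273, -0.562, 0.231] pointing down, gripper open.
Joint ranges: [-3.01, 3.01], [-1.01, 2.22], [0.06, 2.58], [-1.02, 4.17], [0.09, 2.62], [-3.14, 3.14]. Speed limits (rad/s): [2.57, 2.57, 3.14, 3.14, 3.14, 3.14].

## Interface

Orientations are given as a rotation vector (axis times angle).
In Python, from station import ctrl, eyes, job, nets gives the robot as it stands. The module is installed in compiled form; this text tells all that it offers.
- The arm moves only by the tool jog_arm, never from a script. Its argument "commands" is one flat list of numbers, 7 for each row, row after row: the shift along the tool's x, y, z each as a share of 0.06 m, from -1 to 1, then the turn, a rotation vector about the tool's x, y, z each as a share of 0.1 rad, from -1 to 1, then the finger opening in mm, from 0 to 85.4. In form: [x, y, z, ax, ay, az, grip, x, y, z, ax, ay, az, grip, ...]. A call has 1 to 20 rows; each row shifts and turns the commanded pose from where the row before left it, along the tool's axes as they then stand; what a row does not reach is not made up. A row lasts 1/8 s, in which the tool goes at most 62.5 mm and 10.7 degrees, less where a joint would pass 70% of its speed; a pose out of reach is approached as far as the arm can. A call with a number of a shift or a turn outside -1 to 1 is refused whole. A call with a gripper value outside its range is refused whole. The fingers move at their own pace and stop on an object; "newtons" is the grip in N (left out, the last holds). Time passes only in rows, so rows that do not move let the fingers close. It gives the time, the measured TCP pose, the force, the opening and the grip force at its end, in the units of the state.
- ctrl.get_obs(): the state, without advancing time (a new reading comes with each control period).
- eyes.get_image(name): name is "side" or "top" or "wrist"; returns a dict with "image" (420x560x3 uint8, red, green, blue), "z_map" (420x560 float32, m along the optical axis (not along the pixel's ray), 0 where there is no reading), "K" (3x3 intrinsics, pixels), "cam_to_world" (4x4, takes a point from camera to world coordinates). Camera axes: x right, y up, looking along -z (the intrinsics and any distortion apply to the point x, -y, -z); pixel columns grow to the right and rows downward; lengths in m; the calibration is good to about 2 mm. A picture is of the moment at which its call begins.
- job.finish_job(): hands the job in; it is judged then, once.
Trained networks look in the newest picture that a camera, given by its name, has taken for a name from the list of things; names that differ only in an ending like _2 or _b are one class to them, and where a whole thing is asked for, a point or a joint stands for the part that bears it (a point fixed in the world has none). Each returns a list of dicts, best first, with "p" (0 to 1); they miss things now and then, are a little off and sometimes report something else, mostly with a low value. They report only what shows in the picture. A call takes as long as a camera call.
- nets.silhouettes(camera, name): "mask" (420x560 bool, what is visible of it) and "bbox" ([left, top, right, bottom] in pixels, round what is visible of it).
The state is a dict: "t": time; "q": joint angles; "dq": joint speeds; "effort": joint torques, N m; "tool_pos": TCP position; "tool_rot": TCP orientation; "contact_force": force on the tool from outside, world axes, zero at the start; "wrist_torque": the same for the moment, N m; "opening": finger opening in m; "grip_force": force on a finger pad.
Only numpy, scipy, OpenCV 4.12 (cv2) and the standard library are available. Lean on these libraries where they do the work, as an engineer would, in place of code of your own. Each camera call takes 0.05 s, during which the arm holds its last target. There are 200 camera calls.

## Task

Push the blue gauge arm by its bar, gently, to swing it clear of the brass V-cradle, lay the scuffed aluminium sleeve lengthwise in the cradle and let go, then push the arm back until the gauge's plunger stands over the middle of the cradle, above the sleeve. Do not press on the dial gauge, and leave the other rejects and the tilting bin alone.

Things in the scene. Friction and masses are not known exactly. Their poses are not given: they have to be found in the camera images.
- gauge_stand: Dark iron base plate 300 x 120 x 20 mm, fixed to the bench. Origin: centre of its underside. Its x axis runs along its length from the cradle end (-x, toward the robot) to the column end (+x). At x = -85 mm stands the V-cradle, at x = +85 mm the 28 mm column that carries the arm.
- cradle_centre (a point): Centre of the seated sleeve: on the stand at (-85, 0, 55) mm; x along the cradle, z up. The cradle is two brass 90 degree V plates, 8 mm thick along x, 47 mm wide, tops 8 mm below this point, centred 30 mm either side of it: 52 mm between them is free for fingers, down to the base plate 35 mm below this point.
- gauge_pivot (a point): On the arm's vertical hinge axis at the mid height of the arm's bar, at (85, 0, 125) mm on the stand. Hub of 48 mm diameter around it, from 18 mm below to 18 mm above, with an 18 mm nut 8 mm higher.
- gauge_arm (a joint): Swing of the blue arm about its vertical axis, rad, -0.5 to 1.7, counter-clockwise from above; 0: pointing along the stand's -x, right over the cradle; growing values swing the free end to the stand's -y side. Stiff hinge: it stays where it is left. The bar is 16 mm wide, 20 mm high, 24 to 148 mm from the axis, mid height 125 mm above the bench; the dial gauge is centred at 170 mm.
- dial_gauge: Dial gauge at the free end of the arm, face up: dark disc 44 mm in diameter, 22 mm high with a white face, and a plunger hanging down from its middle. Origin on the plunger's axis, at the bar's mid height, 170 mm from the hinge axis. x axis points along the bar toward the hinge.
- plunger_tip (a point): Red tip of the plunger, 46 mm below the gauge's origin; when the arm is over the seated sleeve it passes about 4 mm above the sleeve's crest.
- sleeve: Scuffed aluminium sleeve (tube), 40 mm outside diameter, 30 mm bore (not a place to grip), 80 mm long, 120 g, lying. Origin at its centre, x along its axis.
- sleeve_rest: Dark wooden rest on which the sleeve lies at the start, fixed: slab 110 x 60 x 8 mm with two V plates 30 mm either side of the middle, 52 mm free between them. Origin: centre of its underside; x along the sleeve. The sleeve's axis is 40 mm above it.
- cracked_race: Bright steel ring with a dark crack, 72 mm outside, 56 mm inside, 18 mm high, loose, flat on the bench. Origin: centre of its underside. Leave alone.
- thrust_bearing: Rusty brown thrust bearing, 60 mm diameter, 20 mm high, loose, flat on the bench. Origin: centre of its underside. Leave alone.
- seal_carrier: Orange plastic flanged ring, 68 mm diameter, 18 mm high, loose, flat on the bench. Origin: centre of its underside. Leave alone.
- bin_frame: Fixed frame of the galvanised tilting bin, on the robot's right: base 150 x 220 mm, two cheeks 138 mm high, pivot rod 120 mm above the bench along its y. Origin: centre of its underside.
- reject_bin (a joint): Tilt of the galvanised bin (170 x 190 x 120 mm, rim 145 mm above the bench) about its pivot rod, rad; 0 upright. Leave alone.

How it is judged:
On the way, in this order (a step that is already met when the one before it is completed fails the run):
1. the gauge arm stands swung clear of the cradle, at 1.0 rad or more, while the sleeve is not yet in the cradle (value of joint gauge_arm above 1 rad and horizontal distance between sleeve and cradle_centre above 0.08 m), for 0.3 s.
2. the sleeve lies fully home in both V plates (within 3 mm of its seat in height and sideways, 7 mm along the cradle) and is let go, with the arm still clear (1.0 rad or more) (x of sleeve in the frame of cradle_centre between -0.007 and 0.007 m and y of sleeve in the frame of cradle_centre between -0.003 and 0.003 m and z of sleeve in the frame of cradle_centre between -0.003 and 0.003 m and angle between the x axis of sleeve and the x axis of cradle_centre, either way round below 0.06 rad and contact force between sleeve and the fingers below 0.1 N and value of joint gauge_arm above 1 rad), for 0.3 s.
At the end, for the whole second after the job is handed in: The plunger tip stands within 5 mm, seen from above, of the middle of the cradle; the sleeve still lies fully home in the cradle (3 mm in height and sideways, 7 mm along, 0.06 rad); arm and sleeve are at rest and the robot touches nothing (horizontal distance between plunger_tip and cradle_centre below 0.005 m and x of sleeve in the frame of cradle_centre between -0.007 and 0.007 m and y of sleeve in the frame of cradle_centre between -0.003 and 0.003 m and z of sleeve in the frame of cradle_centre between -0.003 and 0.003 m and angle between the x axis of sleeve and the x axis of cradle_centre, either way round below 0.06 rad and contact force between sleeve and the fingers below 0.1 N and linear speed of sleeve below 0.01 m/s and velocity of joint gauge_arm between -0.03 and 0.03 rad/s and contact force between each of the arm, the fingers and anything else below 0.1 N).
It fails at once if the gauge arm is swung faster than 2 rad/s (velocity of joint gauge_arm above 2 rad/s or velocity of joint gauge_arm below -2 rad/s).
It fails at once if the dial gauge or its plunger is pressed by anything with more than 5 N (contact force between dial_gauge and anything else above 5 N).
It fails at once if the sleeve is dropped or rammed into the stand (more than 40 N) (contact force between sleeve and gauge_stand above 40 N).
It fails at once if the cracked race, thrust bearing or seal carrier is moved more than 15 mm (distance of any of cracked_race, thrust_bearing, seal_carrier from where it was at the start of the episode above 0.015 m).
It fails at once if the bin is tilted more than 0.1 rad (value of joint reject_bin above 0.1 rad or value of joint reject_bin below -0.1 rad).
It also fails if it takes over 72 s, if anything falls off the work surface, if the arm or the gripper's body presses on something with over 40 N, if the wrist force passes 120 N, or if a joint passes its speed limit or range.

## Working session

There is one attempt and no reset: what is moved stays moved. The work goes in short steps, Python scripts to look and compute and a tool call to move; the robot and the scene stay as the last step left them, time stands still between calls to the robot, and variables do not carry over. Pictures are saved under pics/ and viewed, at most 10 in all, crops included, and the job is handed in when it is done.

Besides the shell and the picture viewer there is one more tool, called by a JSON object that holds its "method" and its "body", one argument or row to a line. jog_arm: Moves the arm, as the interface text tells. Shift numbers are shares of 0.06 m and turn numbers shares of 0.1 rad, none past 1 either way. Its arguments: {"type":"object","properties":{"commands":{"type":"array","items":{"type":"number"}},"newtons":{"type":"number"}},"required":["commands"]}

```bash
mkdir -p pics; cat > h.py <<'E'
import numpy as np, cv2
from station import ctrl, eyes, job, nets
from scipy.spatial.transform import Rotation as R
def cloud(im):
    z=im["z_map"];K=im["K"];v,u=np.mgrid[0:z.shape[0],0:z.shape[1]]
    p=np.stack([(u-K[0,2])/K[0,0]*z,-(v-K[1,2])/K[1,1]*z,-z,np.ones_like(z)],-1)
    w=p@im["cam_to_world"].T
    w=w[...,:3]; w[z<=0]=np.nan
    return w
def save(im,name): cv2.imwrite("pics/"+name,im["image"][...,::-1])
E
python3 - <<'E'
from h import *
o=ctrl.get_obs(); print(o["t"],o["tool_pos"],o["tool_rot"],R.from_rotvec(o["tool_rot"]).as_matrix().round(3))
ims={c:eyes.get_image(c) for c in("top","side")}
cv2.imwrite("pics/a.png",cv2.resize(np.hstack([ims[c]["image"] for c in ims])[...,::-1],(800,300)))
save(ims["top"],"top.png")
for c in ims:
    print(c,ims[c]["cam_to_world"].round(3).tolist())
    w=cloud(ims[c])
    for n in("gauge_stand","gauge_arm","dial_gauge","sleeve","sleeve_rest","cracked_race","thrust_bearing","seal_carrier","bin_frame","plunger_tip"):
        for d in nets.silhouettes(c,n)[:2]:
            p=w[d["mask"]];p=p[~np.isnan(p[:,0])]
            print(n,round(d["p"],2),d["bbox"],np.median(p,0).round(3) if len(p) else None, np.percentile(p,[2,98],axis=0).round(3).tolist() if len(p) else None)
E
```

```text
0.0 [ 0.27321969 -0.56144152  0.23007004] [-3.05945441e+00 -7.04721753e-01  3.49562425e-04] [[ 0.899  0.437 -0.001]
 [ 0.437 -0.899  0.002]
 [ 0.    -0.002 -1.   ]]
top [[-0.02, 0.995, -0.095, 0.358], [-1.0, -0.022, -0.02, -0.072], [-0.022, 0.094, 0.995, 1.353], [0.0, 0.0, 0.0, 1.0]]
gauge_stand 0.83 [258.6, 130.9, 308.5, 245.7] [ 0.525 -0.052  0.022] [[0.386, -0.109, 0.015], [0.674, 0.007, 0.146]]
gauge_arm 0.95 [268.5, 137.2, 308.2, 225.2] [ 0.539 -0.071  0.138] [[0.433, -0.109, 0.019], [0.636, -0.034, 0.151]]
gauge_arm 0.61 [257.1, 132.1, 307.5, 249.6] [ 0.525 -0.051  0.022] [[0.385, -0.11, 0.003], [0.674, 0.009, 0.145]]
dial_gauge 0.75 [287.8, 208.8, 308.4, 225.7] [ 0.45  -0.091  0.139] [[0.431, -0.11, 0.133], [0.469, -0.071, 0.144]]
dial_gauge 0.36 [165.0, 158.7, 190.3, 181.3] [0.589 0.224 0.019] [[0.562, 0.195, 0.006], [0.614, 0.251, 0.026]]
sleeve 0.6 [177.7, 210.1, 195.5, 242.0] [0.443 0.19  0.057] [[0.404, 0.173, 0.012], [0.483, 0.212, 0.065]]
sleeve 0.46 [255.7, 129.8, 305.7, 245.6] [ 0.524 -0.052  0.022] [[0.383, -0.11, 0.002], [0.674, 0.009, 0.145]]
sleeve_rest 0.95 [173.
[... 1686 characters left out ...]
021]]
cracked_race 0.36 [225.0, 188.2, 321.0, 268.9] [ 0.524 -0.044  0.02 ] [[0.386, -0.103, 0.006], [0.671, 0.013, 0.143]]
thrust_bearing 0.84 [184.3, 275.7, 207.3, 294.8] [0.59  0.23  0.017] [[0.563, 0.201, -0.002], [0.62, 0.256, 0.023]]
seal_carrier 0.65 [160.6, 322.3, 185.3, 346.0] [0.543 0.373 0.007] [[0.518, 0.341, 0.0], [0.581, 0.401, 0.02]]
bin_frame 0.77 [353.4, 147.4, 425.6, 185.8] [ 0.263 -0.493  0.042] [[0.235, -0.533, -0.0], [0.482, -0.422, 0.089]]
plunger_tip 0.67 [290.6, 207.4, 306.4, 222.0] [ 0.449 -0.081  0.136] [[0.431, -0.107, 0.111], [0.472, -0.066, 0.14]]
plunger_tip 0.55 [224.8, 187.5, 318.8, 270.9] [ 0.521 -0.045  0.02 ] [[0.385, -0.121, -0.001], [0.671, 0.013, 0.143]]
```

View pics/top.png

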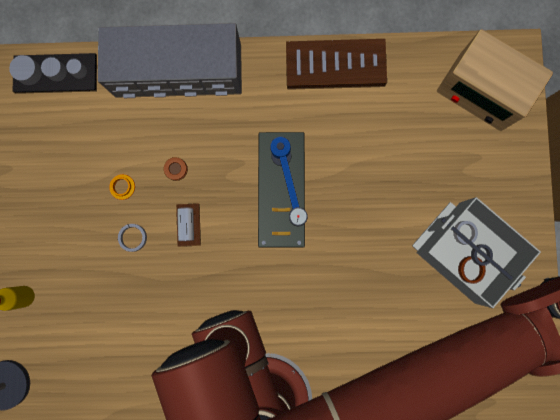

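The top view shows the stand at columns 258–308, rows 131–247, with the hub at about (281,148) and the dial at (298,216). The arm is already swung slightly to -y. The sleeve on its rest is near (187,226) and the bin at (477,250) on the right. The two cameras differ by about 8 mm in y, so I'll check their planes and refine the stand pose.

```bash
cat >> h.py <<'E'
def rect(P,lo,hi,zlo,zhi):
    """min-area rectangle of points in world xy box & z band"""
    P=P.reshape(-1,3);P=P[~np.isnan(P[:,0])]
    m=(P[:,0]>lo[0])&(P[:,0]<hi[0])&(P[:,1]>lo[1])&(P[:,1]<hi[1])&(P[:,2]>zlo)&(P[:,2]<zhi)
    q=P[m]; (c,s,a)=cv2.minAreaRect((q[:,:2]*1000).astype(np.float32))
    return len(q),np.round(c,1),np.round(s,1),round(a,2),np.median(q[:,2]).round(4)
E
python3 - <<'E'
from h import *
for c in("top","side"):
    im=eyes.get_image(c);w=cloud(im);print(c,im["K"].round(1).tolist())
    P=w.reshape(-1,3);P=P[~np.isnan(P[:,0])]
    b=P[(P[:,0]>.3)&(P[:,0]<.75)&(P[:,1]>-.2)&(P[:,1]<.45)&(abs(P[:,2])<.012)]
    A=np.c_[b[:,:2],np.ones(len(b))];print("bench",np.linalg.lstsq(A,b[:,2],rcond=None)[0].round(4))
    for n in("gauge_stand","dial_gauge","sleeve","sleeve_rest"):
        m=nets.silhouettes(c,n)[0]["mask"];k=cv2.dilate(m.astype(np.uint8),np.ones((5,5)))>0
        z={"gauge_stand":(.012,.03),"dial_gauge":(.12,.16),"sleeve":(.035,.08),"sleeve_rest":(.004,.013)}[n]
        print(n,rect(w[k],(.3,-.2),(.75,.45),*z))
    n="hub";print(n,rect(w,(.6,-.1),(.67,0.02),.135,.147),"nut",rect(w,(.6,-.1),(.67,0.02),.148,.16))
E
```

```text
top [[522.0, 0.0, 279.5], [0.0, 522.0, 206.3], [0.0, 0.0, 1.0]]
bench [-0.0003 -0.0007  0.0013]
gauge_stand (4242, array([530.8, -50.9]), array([120.1, 299.8]), 88.85, np.float64(0.0208))
dial_gauge (292, array([451.6, -91.2]), array([42.1, 44.8]), 88.5, np.float64(0.1388))
sleeve (504, array([443.2, 191.6]), array([80.3, 39. ]), 1.78, np.float64(0.0572))
sleeve_rest (398, array([444.6, 190. ]), array([ 67.7, 117.4]), 89.91, np.float64(0.0085))
hub (205, array([619.1, -52.4]), array([47.4, 38.1]), 89.98, np.float64(0.1436)) nut (57, array([617.3, -52. ]), array([28.9, 35.6]), 6.42, np.float64(0.1507))
side [[416.0, 0.0, 280.9], [0.0, 416.0, 217.3], [0.0, 0.0, 1.0]]
bench [-0.0002  0.0009 -0.0003]
gauge_stand (2616, array([532.6, -46.4]), array([122.3, 301.1]), 88.98, np.float64(0.0192))
dial_gauge (199, array([451.5, -83.6]), array([46.4, 44.5]), 46.21, np.float64(0.1361))
sleeve (402, array([444.7, 196.4]), array([80.8, 40.4]), 2.65, np.float64(0.0555))Traceback (most recent call last):
  File "<stdin>", line 8, in <module>
IndexError: list index out of range
```

{"method": "jog_arm", "body": {
  "commands": [0, 0, -1, 0, 0, 0.5, 85, 0, 0, -1, 0, 0, 1, 85, 0.5, -0.5, -1, 0, 0, 1, 85, 0.5, -1, -0.5, 0, 0, 1, 85, 0.5, -1, 0, 0, 0, 1, 85, 0.5, -1, 0, 0, 0, 0, 85, 0.5, -1, 0, 0, 0, 0, 85]
}}

```text
t: 2.48
tool_pos: [0.3829, -0.3027, 0.4281]
tool_rot: [3.141, 0.003, 0.001]
contact_force: [1.0, -0.2, 0.4]
opening: 0.0852
grip_force: 0.0
```

{"method": "jog_arm", "body": {
  "commands": [0.2, -1, 0, 0, 0, 0, 85, 0.2, -1, 0, 0, 0, 0, 85, 0.2, -1, 0, 0, 0, 0, 85, 0.2, -1, 0, 0, 0, 0, 85, 0, 0, 0, 0, 0, 0, 85]
}}

```text
t: 3.1
tool_pos: [0.4301, -0.0608, 0.4284]
tool_rot: [-3.141, -0.017, -0.002]
contact_force: [-0.4, -0.4, -1.0]
opening: 0.0853
grip_force: 0.0
```

```bash
python3 - <<'E'
from h import *
im=eyes.get_image("wrist");w=cloud(im);save(im,"w1.png")
o=ctrl.get_obs();print(o["tool_pos"].round(4),o["tool_rot"].round(4))
print(im["K"].round(1).tolist(),im["cam_to_world"].round(3).tolist())
for n in("gauge_stand","dial_gauge","sleeve","gauge_arm"):
    for d in nets.silhouettes("wrist",n)[:1]:
        k=cv2.dilate(d["mask"].astype(np.uint8),np.ones((5,5)))>0
        z={"gauge_stand":(.012,.03),"dial_gauge":(.12,.16),"sleeve":(.035,.08),"gauge_arm":(.12,.148)}[n]
        try: print(n,d["p"],d["bbox"],rect(w[k],(.3,-.2),(.75,.45),*z))
        except Exception as e: print(n,e)
E
```

```text
[ 0.43   -0.0627  0.4282] [3.141e+00 1.150e-02 1.000e-03]
[[296.5, 0.0, 276.7], [0.0, 296.5, 214.6], [0.0, 0.0, 1.0]] [[0.01, 0.965, 0.263, 0.497], [-1.0, 0.01, 0.002, -0.06], [-0.001, -0.263, 0.965, 0.572], [0.0, 0.0, 0.0, 1.0]]
gauge_stand 0.75 [238.9, 15.8, 311.4, 198.1] (8728, array([532.9, -49.4]), array([119.4, 300.3]), 88.68, np.float64(0.0206))
dial_gauge 0.94 [282.0, 150.9, 312.7, 183.3] (734, array([454.1, -89.1]), array([44.7, 41.1]), 0.07, np.float64(0.1385))
sleeve 0.66 [115.8, 138.4, 146.1, 187.4] (1149, array([445.7, 193.3]), array([79.7, 38.9]), 1.8, np.float64(0.0572))
gauge_arm 0.78 [255.0, 19.7, 312.2, 179.4] (2913, array([535.6, -68.6]), array([213.9,  47.2]), 12.09, np.float64(0.1382))
```

View pics/w1.png

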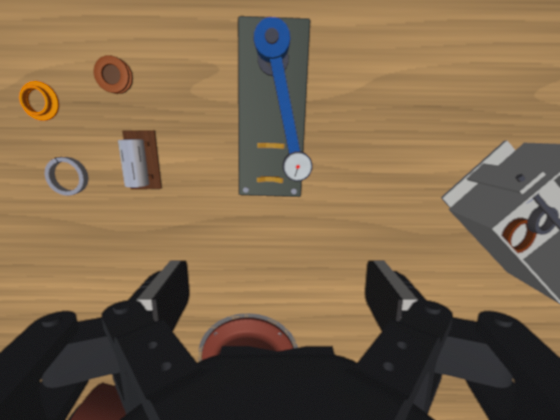

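Wrist view: the hub is at (272,38), the dial at (297,166), the brass V plates at (270,146) and (270,180), and the sleeve at (135,163). Fused result, in world axes:
- **Stand:** centre about (0.5325, -0.049), yaw about -0.02.
- **Pivot:** about (0.6175, -0.051).
- **Arm:** about 0.25 rad.

Next I close the fingers and go down on the +y side of the bar.

{"method": "jog_arm", "body": {
  "commands": [0.67, -0.26, 0, 0, 0, 0, 0, 0.67, -0.26, 0, 0, 0, 0, 0, 0, 0, 0.9, 0, 0, -0.8, 0, 0, 0, 0.9, 0, 0, -0.8, 0, 0, 0, 0.9, 0, 0, -0.8, 0, 0, 0, 0.9, 0, 0, 0, 0, 0, 0, 0.9, 0, 0, 0, 0, 0, 0, 0.8, 0, 0, 0, 0, 0, 0, 0, 0, 0, 0, 0]
}}

```text
t: 4.47
tool_pos: [0.5065, -0.0337, 0.1051]
tool_rot: [-3.116, -0.376, 0.015]
contact_force: [-1.0, -0.0, 0.0]
opening: 0.0001
grip_force: 0.0
```

```bash
cat >> h.py <<'E'
PIV=np.array([.6175,-.051])
def polar():
    o=ctrl.get_obs();p=o["tool_pos"];M=R.from_rotvec(o["tool_rot"]).as_matrix()
    d=p[:2]-PIV; print("t",o["t"],"p",p.round(4),"q6",o["q"][5].round(2),"toolyaw",np.arctan2(M[1,0],M[0,0]).round(3),"r",np.hypot(*d).round(4),"ang",np.arctan2(-d[1],-d[0]).round(3),"F",o["contact_force"].round(2))
E
python3 -c "
from h import *
polar()
im=eyes.get_image('wrist');save(im,'w2.png')"
```

```text
t 4.475 p [ 0.5065 -0.0337  0.1051] q6 1.12 toolyaw 0.24 r 0.1123 ang -0.154 F [-0.97 -0.03  0.04]
```

View pics/w2.png

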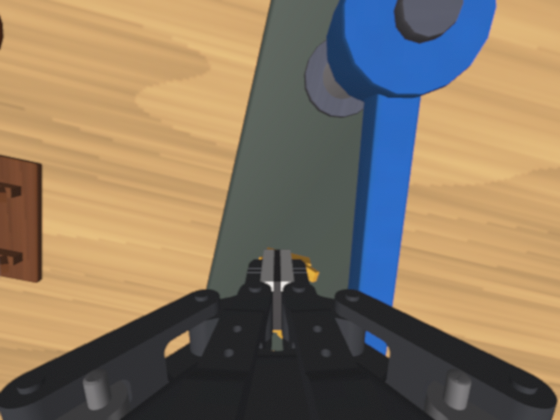

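Wrist view: the closed fingertips are at (277,260), beside the blue bar whose near edge is at about column 360, with the cradle V under the fingers. There is free space, so I start the arc push.

{"method": "jog_arm", "body": {
  "commands": [0, 0.1, 0, 0, 0, 0, 0, 0, 0.1, 0, 0, 0, 0, 0, 0, 0.1, 0, 0, 0, 0, 0, -0.02, 0.09, 0, 0, 0, -0.5, 0, -0.02, 0.09, 0, 0, 0, -0.5, 0, -0.02, 0.09, 0, 0, 0, -0.5, 0, -0.02, 0.09, 0, 0, 0, -0.5, 0, -0.02, 0.09, 0, 0, 0, -0.5, 0, -0.02, 0.09, 0, 0, 0, -0.5, 0, -0.02, 0.09, 0, 0, 0, -0.5, 0, -0.02, 0.09, 0, 0, 0, -0.5, 0]
}}

```text
t: 5.9
tool_pos: [0.5237, -0.0931, 0.1107]
tool_rot: [-2.979, -0.995, -0.002]
contact_force: [0.9, 4.1, 1.1]
opening: 0.0
grip_force: 1.4
```

```bash
python3 -c "
from h import *
polar()"
```

```text
t 5.9 p [ 0.5237 -0.0931  0.1107] q6 0.61 toolyaw 0.645 r 0.1028 ang 0.422 F [0.86 4.12 1.06]
```

{"method": "jog_arm", "body": {
  "commands": [-0.02, 0.09, 0.02, 0, 0, -0.5, 0, -0.02, 0.09, 0.02, 0, 0, -0.5, 0, -0.02, 0.09, 0.02, 0, 0, -0.5, 0, -0.02, 0.09, 0.02, 0, 0, -0.5, 0, -0.02, 0.09, 0.02, 0, 0, -0.5, 0, -0.02, 0.09, 0.02, 0, 0, -0.5, 0, -0.02, 0.09, 0.02, 0, 0, -0.5, 0, -0.02, 0.09, 0.02, 0, 0, -0.5, 0, -0.02, 0.09, 0.02, 0, 0, -0.5, 0, -0.02, 0.09, 0.02, 0, 0, -0.5, 0, -0.02, 0.09, 0.02, 0, 0, -0.5, 0, -0.02, 0.09, 0.02, 0, 0, -0.5, 0, -0.02, 0.09, 0.02, 0, 0, -0.5, 0, -0.02, 0.09, 0.02, 0, 0, -0.5, 0]
}}

```text
t: 7.65
tool_pos: [0.5773, -0.1488, 0.0967]
tool_rot: [2.456, 1.955, 0.007]
contact_force: [-2.0, 6.3, 12.5]
opening: 0.0
grip_force: 7.0
```

```bash
python3 -c "
from h import *
polar();o=ctrl.get_obs();print(R.from_rotvec(o['tool_rot']).as_matrix().round(3))"
```

```text
t 7.65 p [ 0.5773 -0.1488  0.0967] q6 -0.15 toolyaw 1.345 r 0.1058 ang 1.181 F [-1.98  6.33 12.45]
[[ 0.224  0.975  0.005]
 [ 0.975 -0.224  0.001]
 [ 0.002  0.005 -1.   ]]
```

{"method": "jog_arm", "body": {
  "commands": [0, -0.2, 0, 0, 0, 0, 0, 0, -0.3, 0, 0, 0, 0, 0, 0, -0.3, -0.5, 0, 0, 1, 0, 0, 0, -1, 0, 0, 1, 0, 0, 0, -1, 0, 0, 1, 0, 0, 0, -1, 0, 0, 1, 0, 0, 0, 0, 0, 0, 1, 85, 0, 0, 0, 0, 0, 1, 85, 0, 0, 0, 0, 0, 1, 85, 0, 0, 0, 0, 0, 1, 85, 0, 0, 0, 0, 0, 1, 85, 0, 0, 0, 0, 0, 1, 85, 0, 0, 0, 0, 0, 1, 85, 0, 0, 0, 0, 0, 1, 85, 0, 0, 0, 0, 0, 1, 85, 0, 0, 0, 0, 0, 0, 85]
}}

```text
t: 9.65
tool_pos: [0.5276, -0.1383, 0.3028]
tool_rot: [-3.141, -0.068, 0.001]
contact_force: [0.5, -0.4, -0.8]
opening: 0.0853
grip_force: 0.0
```

```bash
cat >> h.py <<'E'
def look(c,names,zs):
    im=eyes.get_image(c);w=cloud(im)
    for n,z in zip(names,zs):
        for d in nets.silhouettes(c,n)[:1]:
            k=cv2.dilate(d["mask"].astype(np.uint8),np.ones((5,5)))>0
            try: print(c,n,round(d["p"],2),d["bbox"],rect(w[k],(.3,-.3),(.75,.45),*z))
            except Exception as e: print(n,"none")
    return im,w
E
python3 -c "
from h import *
polar()
for c in('top','wrist'): look(c,['dial_gauge','sleeve','gauge_stand','sleeve_rest'],[(.12,.16),(.035,.08),(.012,.03),(.004,.014)])"
```

```text
t 9.65 p [ 0.5276 -0.1383  0.3028] q6 1.13 toolyaw 0.043 r 0.1253 ang 0.77 F [ 0.47 -0.39 -0.85]
top sleeve 0.67 [177.5, 211.1, 193.1, 241.8] (506, array([443.2, 191.8]), array([79.8, 39.2]), 2.25, np.float64(0.0573))
top gauge_stand 0.56 [256.1, 132.2, 305.1, 240.8] (1874, array([535.1, -50.9]), array([119.2, 292.3]), 89.03, np.float64(0.0209))
top sleeve_rest 0.56 [176.8, 203.6, 202.1, 247.2] (419, array([446.4, 191.8]), array([119.5,  66.1]), 3.79, np.float64(0.0082))
wrist dial_gauge 0.64 [337.0, 120.4, 378.6, 166.6] (1575, array([ 589.1, -216.9]), array([44.9, 42.7]), 52.06, np.float64(0.1385))
wrist sleeve 0.96 [17.7, 203.4, 64.9, 263.0] (1906, array([445.9, 192.7]), array([80.5, 38.7]), 1.95, np.float64(0.0563))
wrist gauge_stand 0.56 [166.9, 59.3, 379.5, 272.8] (13818, array([533.3, -48.9]), array([120.4, 299.7]), 88.77, np.float64(0.0206))
wrist sleeve_rest 0.84 [35.3, 186.3, 83.2, 255.7] (1598, array([446.9, 193.6]), array([110.4,  60.9]), 1.95, np.float64(0.0087))
```

{"method": "jog_arm", "body": {
  "commands": [-0.19, -0.93, 0, 0, 0, 0, 85, -0.19, -0.93, 0, 0, 0, 0, 85, -0.19, -0.93, 0, 0, 0, 0, 85, -0.19, -0.93, 0, 0, 0, 0, 85, -0.19, -0.93, 0, 0, 0, 0, 85, -0.19, -0.93, 0, 0, 0, 0, 85, 0, 0, 0.7, 0, 0, 0, 85, 0, 0, 0.7, 0, 0, 0, 85, 0, 0, 0, 0, 0, 0, 85]
}}

```text
t: 11.28
tool_pos: [0.443, 0.193, 0.2152]
tool_rot: [3.139, 0.068, -0.012]
contact_force: [-0.8, -0.2, 0.4]
opening: 0.0852
grip_force: 0.0
```

```bash
python3 -c "
from h import *
polar()
im,w=look('wrist',['sleeve','sleeve_rest'],[(.035,.08),(.004,.014)]);save(im,'w3.png')"
```

```text
t 11.275 p [0.443  0.193  0.2152] q6 1.78 toolyaw 0.043 r 0.2999 ang -0.95 F [-0.82 -0.24  0.37]
wrist sleeve 0.57 [256.5, 154.1, 298.1, 234.9] (2771, array([445.2, 194.2]), array([80.3, 39.8]), 1.43, np.float64(0.0578))
wrist sleeve_rest 0.8 [248.9, 139.5, 299.7, 229.8] (1715, array([447. , 194.1]), array([109.2,  60. ]), 2.06, np.float64(0.0085))
```

View pics/w3.png

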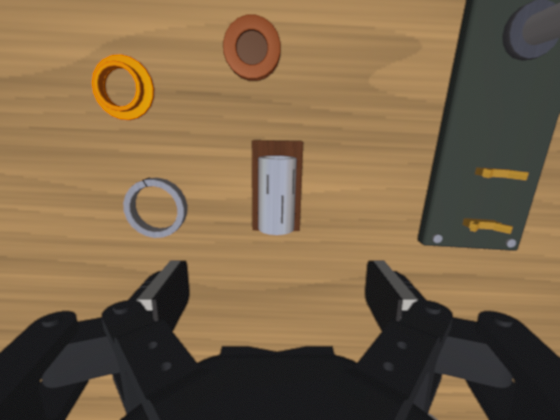

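The wrist view shows the sleeve at (277,195), centred on its rest between the open fingers, and the race at (155,207) well outside them. I go down.

{"method": "jog_arm", "body": {
  "commands": [0.05, 0, 0.8, 0, 0, 0, 85, 0, 0, 0.8, 0, 0, 0, 85, 0, 0, 0.8, 0, 0, 0, 85, 0, 0, 0.6, 0, 0, 0, 85, 0, 0, 0.2, 0, 0, 0, 85, 0, 0, 0, 0, 0, 0, 85]
}}

```text
t: 12.18
tool_pos: [0.4497, 0.1937, 0.0284]
tool_rot: [-3.14, -0.067, -0.003]
contact_force: [0.4, 0.2, 0.7]
opening: 0.085
grip_force: 0.0
```

```bash
python3 -c "
from h import *
polar();o=ctrl.get_obs();print(R.from_rotvec(o['tool_rot']).as_matrix().round(3), ctrl.tcp_to_grasp)"
```

```text
t 12.175 p [0.4497 0.1937 0.0284] q6 1.78 toolyaw 0.042 r 0.2967 ang -0.97 F [0.42 0.16 0.72]
[[ 0.999  0.042  0.002]
 [ 0.042 -0.999  0.   ]
 [ 0.002 -0.    -1.   ]] -0.0187
```

{"method": "jog_arm", "body": {
  "commands": [-0.06, 0, 0.11, 0, 0, 0, 85, 0, 0, 0, 0, 0, 0, 60, 0, 0, 0, 0, 0, 0, 45, 0, 0, 0, 0, 0, 0, 30, 0, 0, 0, 0, 0, 0, 30, 0, 0, 0, 0, 0, 0, 30],
  "newtons": 30
}}

```text
t: 12.92
tool_pos: [0.4453, 0.1932, 0.0212]
tool_rot: [3.141, 0.067, 0.001]
contact_force: [-2.2, -2.4, 6.7]
opening: 0.0395
grip_force: 30.0
```

{"method": "jog_arm", "body": {
  "commands": [0, 0, -0.4, 0, 0, 0, 30, 0, 0, -1, 0, 0, 0, 30, 0, 0, -1, 0, 0, 0.3, 30, 0, 0, -0.6, 0, 0, 0.34, 30, 0.035, 0.7, 0, 0, 0, 0, 30, 0.035, 0.8, 0, 0, 0, 0, 30, 0.035, 0.8, 0, 0, 0, 0, 30, 0.035, 0.8, 0, 0, 0, 0, 30, 0, 0.6, 0, 0, 0, 0, 30, 0, 0.3, 0, 0, 0, 0, 30, 0, 0, 0, 0, 0, 0, 30]
}}

```text
t: 14.3
tool_pos: [0.4479, -0.0475, 0.1998]
tool_rot: [-3.141, 0.037, 0.001]
contact_force: [0.3, -0.5, -0.7]
opening: 0.0391
grip_force: 30.7
```

```bash
python3 -c "
from h import *
polar()
im,w=look('wrist',['gauge_stand','sleeve','dial_gauge'],[(.012,.03),(.15,.26),(.12,.16)]);save(im,'w4.png')
print('plates',rect(w,(.40,-.1),(.5,0.0),.03,.056))
hsv=cv2.cvtColor(im['image'],cv2.COLOR_RGB2HSV);m=(hsv[...,0]>14)&(hsv[...,0]<30)&(hsv[...,1]>130)&(hsv[...,2]>90)
P=w[m];P=P[(P[:,0]>.38)&(P[:,0]<.5)&(abs(P[:,1]+.05)<.05)&(P[:,2]>.025)&(P[:,2]<.06)]
for lo,hi in((.38,.448),(.448,.5)):
    q=P[(P[:,0]>lo)&(P[:,0]<hi)];print(len(q),np.percentile(q,[2,50,98],axis=0).round(4).tolist() if len(q) else '')
"
```

```text
t 14.3 p [ 0.4479 -0.0475  0.1998] q6 1.32 toolyaw -0.024 r 0.1696 ang -0.021 F [ 0.35 -0.52 -0.73]
wrist gauge_stand 0.95 [212.9, 0.0, 557.6, 252.4] (20643, array([510.8, -48.8]), array([120.4, 252.9]), 88.8, np.float64(0.0206))
wrist sleeve 0.61 [232.8, 192.9, 324.7, 347.7] (13556, array([451.7, -46.7]), array([45.8, 72.9]), 88.49, np.float64(0.2362))
wrist dial_gauge 0.75 [490.6, 1.3, 559.6, 48.8] (2385, array([ 577.6, -209.7]), array([32.3, 22. ]), 84.77, np.float64(0.1373))
plates (389, array([477.7, -48. ]), array([45.4,  8.2]), 88.67, np.float64(0.0387))
0 
408 [[0.4739, -0.0696, 0.0261], [0.4783, -0.0485, 0.0379], [0.482, -0.0263, 0.0473]]
```

View pics/w4.png

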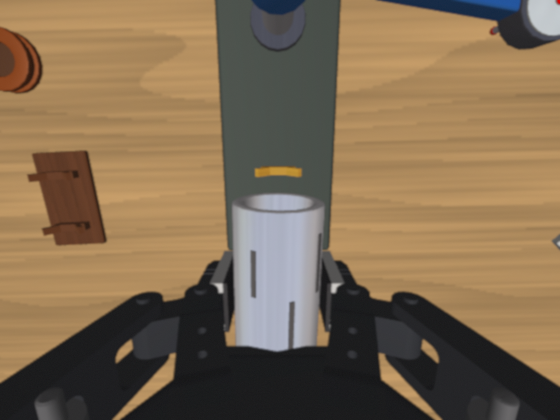

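The wrist view shows the sleeve in the fingers, square over the cradle, with the far V plate at (278,172). The plate is at (0.4778, -0.048), so the cradle centre is (0.4478, -0.0474), matching the TCP. I lower it.

{"method": "jog_arm", "body": {
  "commands": [0, 0, 0.5, 0, 0, 0, 30, 0, 0, 0.7, 0, 0, 0, 30, 0, 0, 0.7, 0, 0, 0, 30, 0, 0, 0.4, 0, 0, 0, 30, 0, 0, 0.1, 0, 0, 0, 30, 0, 0, 0, 0, 0, 0, 30, 0, 0, 0, 0, 0, 0, 30]
}}

```text
t: 15.38
tool_pos: [0.4495, -0.0469, 0.0581]
tool_rot: [3.141, -0.033, 0.004]
contact_force: [0.5, -0.1, -0.9]
opening: 0.0394
grip_force: 30.7
```

{"method": "jog_arm", "body": {
  "commands": [-0.03, 0, 0.12, 0, 0, 0, 30, 0, 0, 0.08, 0, 0, 0, 30, 0, 0, 0.05, 0, 0, 0, 30, 0, 0, 0.04, 0, 0, 0, 30, 0, 0, 0.03, 0, 0, 0, 30, 0, 0, 0.02, 0, 0, 0, 30, 0, 0, 0, 0, 0, 0, 30]
}}

```text
t: 16.25
tool_pos: [0.447, -0.0476, 0.0371]
tool_rot: [3.139, -0.032, 0.001]
contact_force: [-2.3, -2.5, 4.7]
opening: 0.0394
grip_force: 31.2
```

{"method": "jog_arm", "body": {
  "commands": [0, 0, 0.01, 0, 0, 0, 30, 0, 0, 0, 0, 0, 0, 42, 0, 0, 0, 0, 0, 0, 50, 0, 0, 0, 0, 0, 0, 65, 0, 0, 0, 0, 0, 0, 75, 0, 0, 0, 0, 0, 0, 75, 0, 0, -0.3, 0, 0, 0, 75, 0, 0, -1, 0, 0, 0, 75, 0, 0, -1, 0, 0, 0, 75, 0, 0, -1, 0, 0, 0, 75, 0, 0, -0.5, 0, 0, 0, 75, 0, 0, 0, 0, 0, 0, 75]
}}

```text
t: 17.75
tool_pos: [0.4478, -0.0471, 0.2668]
tool_rot: [3.14, -0.033, 0.01]
contact_force: [0.8, 0.5, -0.3]
opening: 0.0752
grip_force: 0.0
```

```bash
python3 -c "
from h import *
polar()
im,w=look('wrist',['gauge_stand','sleeve','dial_gauge'],[(.012,.03),(.06,.09),(.12,.16)]);save(im,'w5.png')
q=w[nets.silhouettes('wrist','sleeve')[0]['mask']];print('crest',np.nanpercentile(q[:,2],[50,90,97]))
look('top',['sleeve','dial_gauge'],[(.06,.09),(.12,.16)])"
```

```text
t 17.75 p [ 0.4478 -0.0471  0.2668] q6 1.32 toolyaw -0.021 r 0.1697 ang -0.023 F [ 0.81  0.47 -0.34]
wrist gauge_stand 0.85 [226.4, 1.0, 507.6, 235.0] (16068, array([524.3, -49. ]), array([120.2, 280.2]), 88.79, np.float64(0.0206))
wrist sleeve 0.72 [259.1, 160.9, 294.7, 227.8] (2141, array([447.3, -47.2]), array([38.2, 79.6]), 89.01, np.float64(0.0731))
wrist dial_gauge 0.8 [441.4, 12.2, 506.2, 70.1] (2873, array([ 588.3, -217.9]), array([43.5, 44.5]), 35.86, np.float64(0.1383))
crest [0.0729323  0.07547462 0.07604304]
top sleeve 0.75 [173.6, 205.2, 202.8, 245.1] (0, array([0., 0.]), array([0., 0.]), 0.0, np.float64(nan))
top dial_gauge 0.69 [343.3, 148.6, 361.3, 166.8] (298, array([ 586.6, -218.6]), array([46.1, 42.2]), 42.32, np.float64(0.1385))
  return _methods._mean(a, axis=axis, dtype=dtype,
  ret = ret.dtype.type(ret / rcount)
```

View pics/w5.png

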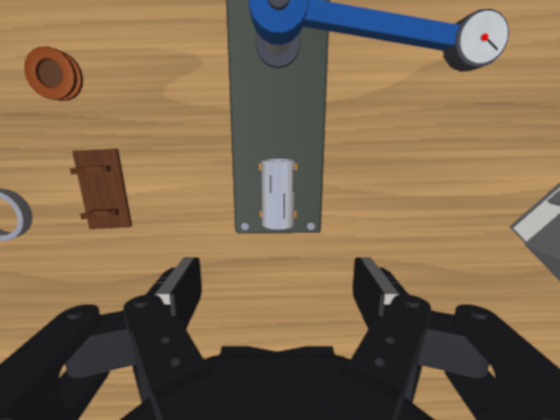

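The wrist view shows the sleeve at (278,194) lying in both V plates. Its measured centre is (0.4473, -0.0472) with crest at 0.0757 m against an expected 0.075, so it is seated. The arm points right with the dial at (484,38). Next I go to the far side of the bar.

{"method": "jog_arm", "body": {
  "commands": [0.82, 0.44, 0, 0, 0, 0, 0, 0.82, 0.44, 0, 0, 0, 0, 0, 0.82, 0.44, 0, 0, 0, 0, 0, 0.82, 0.44, 0, 0, 0, 0, 0, 0, 0, 0, 0, 0, -1, 0, 0, 0, 0, 0, 0, -1, 0, 0, 0, 0, 0, 0, -1, 0, 0, 0, 0, 0, 0, -1, 0, 0, 0, 0, 0, 0, -1, 0, 0, 0, 0, 0, 0, -1, 0, 0, 0, 0, 0, 0, -1, 0, 0, 0, 0, 0, 0, -1, 0, 0, 0, 0, 0, 0, -1, 0, 0, 0, 0, 0, 0, -1, 0, 0, 0, 0, 0, 0, -1, 0, 0, 0, 0, 0, 0, -1, 0, 0, 0, 0, 0, 0, -1, 0, 0, 0, 0, 0, 0, -1, 0, 0, 0, 0, 0, 0, 0, 0]
}}

```text
t: 20.52
tool_pos: [0.6407, -0.1564, 0.2626]
tool_rot: [-2.424, -1.996, 0.001]
contact_force: [0.3, 0.5, 0.2]
opening: 0.0001
grip_force: 0.0
```

```bash
python3 -c "
from h import *
polar();o=ctrl.get_obs();print(R.from_rotvec(o['tool_rot']).as_matrix().round(3))"
```

```text
t 20.525 p [ 0.6407 -0.1564  0.2626] q6 -0.16 toolyaw 1.378 r 0.108 ang 1.787 F [0.34 0.48 0.18]
[[ 0.192  0.981 -0.001]
 [ 0.981 -0.192  0.   ]
 [ 0.    -0.001 -1.   ]]
```

{"method": "jog_arm", "body": {
  "commands": [0, 0, 0.8, 0, 0, 0, 0, 0, 0, 0.9, 0, 0, 0, 0, 0, 0, 0.7, 0, 0, 0, 0, 0, 0, 0.2, 0, 0, 0, 0, 0, 0, 0, 0, 0, 0, 0, 0, -0.1, 0, 0, 0, 0, 0, 0, -0.1, 0, 0, 0, 0, 0, 0, -0.08, 0, 0, 0, 0, 0, 0, 0, 0, 0, 0, 0, 0]
}}

```text
t: 21.65
tool_pos: [0.6242, -0.1533, 0.108]
tool_rot: [2.424, 1.998, 0.001]
contact_force: [-0.2, -0.6, 0.2]
opening: -0.0001
grip_force: 0.0
```

```bash
python3 -c "
from h import *
polar();o=ctrl.get_obs();print(R.from_rotvec(o['tool_rot']).as_matrix().round(3))"
```

```text
t 21.65 p [ 0.6242 -0.1533  0.108 ] q6 -0.16 toolyaw 1.379 r 0.1025 ang 1.636 F [-0.17 -0.64  0.16]
[[ 0.191  0.982  0.001]
 [ 0.982 -0.191 -0.   ]
 [-0.     0.001 -1.   ]]
```

{"method": "jog_arm", "body": {
  "commands": [-0.02, -0.085, 0, 0, 0, 0.5, 0, -0.02, -0.085, 0, 0, 0, 0.5, 0, -0.02, -0.085, 0, 0, 0, 0.5, 0, -0.02, -0.085, 0, 0, 0, 0.5, 0, -0.02, -0.085, 0, 0, 0, 0.5, 0, -0.02, -0.085, 0, 0, 0, 0.5, 0, -0.02, -0.085, 0, 0, 0, 0.5, 0, -0.02, -0.085, 0, 0, 0, 0.5, 0, -0.02, -0.085, 0, 0, 0, 0.5, 0, -0.02, -0.085, 0, 0, 0, 0.5, 0, -0.02, -0.085, 0, 0, 0, 0.5, 0, -0.02, -0.085, 0, 0, 0, 0.5, 0]
}}

```text
t: 23.15
tool_pos: [0.5651, -0.1391, 0.108]
tool_rot: [2.906, 1.189, 0.004]
contact_force: [3.2, -1.3, -1.3]
opening: 0.0002
grip_force: 1.3
```

```bash
python3 -c "
from h import *
polar();o=ctrl.get_obs();print(R.from_rotvec(o['tool_rot']).as_matrix().round(3))"
```

```text
t 23.15 p [ 0.5651 -0.1391  0.108 ] q6 0.42 toolyaw 0.777 r 0.1025 ang 1.034 F [ 3.22 -1.34 -1.33]
[[ 0.713  0.701  0.003]
 [ 0.701 -0.713 -0.001]
 [ 0.002  0.003 -1.   ]]
```

{"method": "jog_arm", "body": {
  "commands": [-0.02, -0.085, 0, 0, 0, 0.5, 0, -0.02, -0.085, 0, 0, 0, 0.5, 0, -0.02, -0.085, 0, 0, 0, 0.5, 0, -0.02, -0.085, 0, 0, 0, 0.5, 0, -0.02, -0.085, 0, 0, 0, 0.5, 0, -0.02, -0.085, 0, 0, 0, 0.5, 0, -0.02, -0.085, 0, 0, 0, 0.5, 0, -0.02, -0.085, 0, 0, 0, 0.5, 0, -0.02, -0.085, 0, 0, 0, 0.5, 0, -0.02, -0.085, 0, 0, 0, 0.5, 0, -0.02, -0.085, 0, 0, 0, 0.5, 0, -0.02, -0.085, 0, 0, 0, 0.5, 0, -0.02, -0.085, 0, 0, 0, 0.5, 0, -0.02, -0.085, 0, 0, 0, 0.5, 0, 0, 0, 0, 0, 0, 0, 0]
}}

```text
t: 25.02
tool_pos: [0.519, -0.0832, 0.108]
tool_rot: [3.139, 0.125, 0.002]
contact_force: [0.8, 0.4, -0.0]
opening: 0.0002
grip_force: 0.3
```

```bash
cat >> h.py <<'E'
def bar(c):
    """world angle of the blue bar from top-surface points, and line residual at cradle"""
    im=eyes.get_image(c);w=cloud(im);h=cv2.cvtColor(im["image"],cv2.COLOR_RGB2HSV)
    m=(h[...,0]>100)&(h[...,0]<125)&(h[...,1]>130)
    P=w[m];P=P[~np.isnan(P[:,0])];d=np.hypot(P[:,0]-PIV[0],P[:,1]-PIV[1])
    P=P[(abs(P[:,2]-.1365)<.005)&(d>.035)&(d<.145)]
    vx,vy,x0,y0=cv2.fitLine((P[:,:2]).astype(np.float32),cv2.DIST_HUBER,0,.001,.001).ravel()
    a=np.arctan(vy/vx);print(c,"n",len(P),"bar ang",round(float(a),4),"y at x=.448",round(float(y0+vy/vx*(.448-x0)),4),"y at pivot",round(float(y0+vy/vx*(PIV[0]-x0)),4))
    return im,w
E
python3 -c "
from h import *
polar()
for c in('top','wrist','side'): bar(c)
for c in('top','wrist'): look(c,['gauge_stand','dial_gauge'],[(.012,.03),(.12,.16)])"
```

```text
t 25.025 p [ 0.519  -0.0832  0.108 ] q6 1.19 toolyaw 0.08 r 0.1036 ang 0.316 F [ 0.76  0.37 -0.05]
top n 63 bar ang 0.3051 y at x=.448 -0.0758 y at pivot -0.0224
wrist n 6068 bar ang 0.0891 y at x=.448 -0.0672 y at pivot -0.052
side n 140 bar ang 0.1238 y at x=.448 -0.0654 y at pivot -0.0443
top gauge_stand 0.71 [257.8, 130.3, 305.0, 218.7] (1165, array([565.4, -51.1]), array([120. , 231.2]), 88.57, np.float64(0.0209))
top dial_gauge 0.73 [418.1, 197.9, 540.6, 310.8] (0, array([0., 0.]), array([0., 0.]), 0.0, np.float64(nan))
wrist gauge_stand 0.59 [133.2, 0.8, 338.2, 351.9] (23603, array([530.8, -49.7]), array([119.4, 294. ]), 88.73, np.float64(0.0206))
  return _methods._mean(a, axis=axis, dtype=dtype,
  ret = ret.dtype.type(ret / rcount)
```

{"method": "jog_arm", "body": {
  "commands": [-0.02, -0.085, 0, 0, 0, 0.5, 0, -0.02, -0.085, 0, 0, 0, 0.5, 0, 0, 0, 0, 0, 0, 0, 0, 0, 0, 0, 0, 0, 0, 0]
}}

```text
t: 25.98
tool_pos: [0.5156, -0.073, 0.1073]
tool_rot: [-3.141, 0.032, 0.001]
contact_force: [-0.5, -0.5, 0.4]
opening: 0.0002
grip_force: 0.0
```

```bash
python3 -c "
from h import *
polar()
bar('wrist');bar('wrist')
look('wrist',['gauge_stand'],[(.012,.03)])"
```

```text
t 25.975 p [ 0.5156 -0.073   0.1073] q6 1.31 toolyaw -0.02 r 0.1042 ang 0.212 F [-0.45 -0.48  0.37]
wrist n 6176 bar ang -0.0151 y at x=.448 -0.0495 y at pivot -0.0521
wrist n 6159 bar ang -0.015 y at x=.448 -0.0496 y at pivot -0.0521
wrist gauge_stand 0.88 [132.2, 0.3, 331.0, 350.2] (22629, array([530.8, -49.3]), array([120.4, 279.8]), 88.82, np.float64(0.0206))
```

{"method": "jog_arm", "body": {
  "commands": [0, -0.016, 0, 0, 0, 0, 0, 0, 0, 0, 0, 0, 0, 0, 0, 0, 0, 0, 0, 0, 0, 0, 0.15, 0, 0, 0, 0, 0, 0, 0.4, 0, 0, 0, 0, 0, 0, 0.2, -0.5, 0, 0, 0, 0, 0, 0, -1, 0, 0, 0, 0, 0, 0, -1, 0, 0, 0, 0, 0, 0, -1, 0, 0, 0, 0, -0.7, -0.5, 0, 0, 0, 0, 0, -0.7, 0, 0, 0, 0, 0, 0, 0, 0, 0, 0, 0, 0, 0]
}}

```text
t: 27.68
tool_pos: [0.4302, -0.0852, 0.3181]
tool_rot: [3.141, -0.034, 0.003]
contact_force: [-0.5, 0.5, 0.5]
opening: 0.0001
grip_force: 0.0
```

```bash
python3 -c "
from h import *
polar()
im,w=bar('wrist');bar('top')
save(im,'w6.png')
for c in('wrist','top'): look(c,['gauge_stand','dial_gauge','sleeve'],[(.012,.03),(.12,.16),(.06,.09)])" 2>/dev/null
```

```text
t 27.675 p [ 0.4302 -0.0852  0.3181] q6 1.23 toolyaw -0.022 r 0.1904 ang 0.181 F [-0.53  0.47  0.52]
wrist n 1715 bar ang -0.0144 y at x=.448 -0.0489 y at pivot -0.0513
top n 55 bar ang 0.3679 y at x=.448 -0.1005 y at pivot -0.0352
wrist gauge_stand 0.68 [200.3, 0.0, 292.7, 212.7] (11916, array([525.4, -48.7]), array([120.3, 281.8]), 88.79, np.float64(0.0206))
wrist dial_gauge 0.6 [225.8, 167.4, 262.8, 202.8] (1261, array([447.9, -48.3]), array([42.6, 43.6]), 45.09, np.float64(0.1385))
wrist sleeve 0.94 [233.9, 145.4, 264.9, 203.0] (456, array([447.1, -47.6]), array([38.4, 79.9]), 89.29, np.float64(0.0703))
top gauge_stand 0.7 [255.1, 131.7, 305.0, 246.0] (2052, array([530.7, -50.4]), array([120.1, 299.8]), 88.69, np.float64(0.021))
top sleeve 0.48 [274.5, 227.9, 289.3, 240.2] (123, array([419.8, -48.1]), array([37.2, 30. ]), 88.91, np.float64(0.0724))
```

View pics/w6.png

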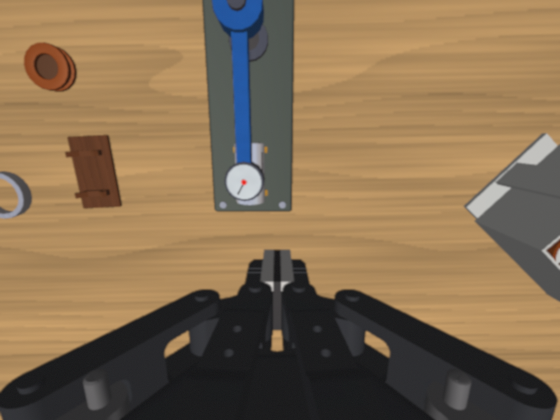

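The wrist view shows the dial at (244,182), over the sleeve in the cradle. It measures (0.4479, -0.0483) against a cradle centre of about (0.4478, -0.0472), so it is about 1–2 mm off. The sleeve is still seated and the robot is clear, so I hand in.

```bash
python3 -c "
from h import *
print(job.finish_job())"
```

```text
the job is handed in; nothing more can be done
None
```

I've handed the job in (no verdict came back): the arm was swung clear, the sleeve is seated in the cradle and let go, and the plunger is back over the cradle's middle, about 1–2 mm off by my last measurement.

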